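Load two battery packs in the test dock and switch it on

TASK

Put the two loose battery packs into the two bays of the test dock, one in each, turned so that the rib on each pack goes into the notch of its bay, lowered rather than dropped and pushed fully home. Only then switch the dock on: with the key from the wooden rest pushed fully into the key switch, turn it a quarter turn clockwise, and leave it there. Leave the flux jar, the solder spool and the screwdriver where they are.

Things in the scene. Friction and masses are not known exactly. Their poses are not given: they have to be found in the camera images.
- pack_a: battery pack: grey plastic block 58 (x) x 40 (y) x 40 mm tall, 0.11 to 0.22 kg, upright at any yaw, darker label on top. A rib 11 mm proud, 14 mm wide, runs full height down the middle of one 40 mm end face (its -x end). Origin: centre of the block's underside (rib not counted); x points away from the rib, z up. The two packs are alike and fit either bay. Grip across the 40 mm sides
- pack_b: battery pack: grey plastic block 58 (x) x 40 (y) x 40 mm tall, 0.11 to 0.22 kg, upright at any yaw, darker label on top. A rib 11 mm proud, 14 mm wide, runs full height down the middle of one 40 mm end face (its -x end). Origin: centre of the block's underside (rib not counted); x points away from the rib, z up. The two packs are alike and fit either bay. Grip across the 40 mm sides
- pack_a_rib (a point): outer face of pack_a's rib, at the level of its underside, 40 mm from the pack's origin
- pack_b_rib (a point): the same point on pack_b
- dock: battery test dock: low grey box fixed to the bench, 104 (x) x 285 (y) mm, deck 26 mm above the bench; its long -x side has the two notches and roughly faces the robot. Origin: at bench level, midway between its long sides; it reaches from y = -145 to +140 mm. Along its y lie bay0 (-85 mm), bay1 (+15 mm) and the key switch (+105 mm), all at x = 0
- bay0 (a point): centre of bay0's floor, axes as the dock's. Open-topped pocket 66 (x) x 46 (y) mm, floor 12 mm above the bench, 14 mm below the deck; a notch 22 mm wide and as deep as the bay runs from the pocket through the dock's -x side. A seated pack has its axes parallel to the dock's, its underside on the floor, and stands 26 mm above the deck
- bay1 (a point): centre of the floor of bay1, the same as bay0
- bay0_notch (a point): where the outer face of the rib of a seated pack lies in bay0's notch, floor level, 40 mm towards the dock's -x side from the bay centre
- bay1_notch (a point): the same for bay1
- slot (a point): centre of the key slot's mouth, on top of the key switch's steel plug (38 mm across, in a black collar 56 mm across, 2 mm lower), 40 mm above the bench. Turns with the plug: x along the slot, z up. The slot is about 18 (x) by 8 (y) mm, 28 mm deep, the same either way round
- lock (a joint): angle of the key switch's plug in rad: 0 off (slot along the dock's x), growing as it turns clockwise seen from above, stop at 1.6; it may start at 0 to 0.3. It stays where it is left (friction 0.04 N m). The key has about 0.2 rad of turning play in the slot
- key: switch key, upright in its rest, blade down: black head 26 (x) x 10 (y) x 34 mm tall above a steel blade 14 (x) x 5 (y) x 24 mm long, its last 6 mm stepped to 10 x 3 mm. 30 g. Origin: centre of the blade's lower end, z up; head from z = 24 to 58 mm. Fully in, the head's underside lies on the plug. Same either way round. Grip across the head's 10 mm thickness
- rest: fixed pale wooden block 60 x 60 x 30 mm with a loose slot through it along its x axis in which the key stands, head on the block's top. Origin: centre of its underside
- flux_jar: bystander: small amber jar with white lid, 52 mm across, 55 mm tall, origin centre of underside
- solder_spool: bystander: aluminium solder spool, 54 mm across, 40 mm tall, origin centre of underside
- screwdriver: bystander: screwdriver lying on the bench, 170 mm long along its x
Mind the look-alikes: they are no part of the job. What is shaped like the pack_b but blue is not meant.

How it is judged:
By the outcome, as a careful person would: the job done as asked, in the order asked, and still so for the second after the job is handed in, with the robot touching nothing.
It also fails if it takes over 72 s, if anything falls off the work surface, if the arm or the gripper's body presses on something with over 40 N, if the wrist force passes 120 N, or if a joint passes its speed limit or range.

ROBOT

A 6-joint arm with a two-finger parallel gripper is mounted at the origin on the work surface. World frame = base frame: x ahead of the robot, y to its left, z up, the work surface at z = 0. Lengths are in mm, angles in rad, forces in N, time in s.
With the tool pointing down it reaches from about 250 to 725 mm from the base axis. Payload 9.7 kg.
Tool frame: the origin (TCP) lies midway between the tips of the shut fingers; the grasp point (between the pads) lies 19 mm behind it; z points along the fingers, x is the direction in which the jaws open and shut, and the axes are right-handed (so a half turn about z gives the same grasp; the last joint's range is limited). The gripper opens to 85 mm and grips with 20 to 120 N. Pads are 22 mm wide; open, the fingers measure 114 mm over their backs; the gripper's body (76 mm by 85 mm) begins 54 mm behind the grasp point. The pads swing forward as they close: fully open they stand 13 mm farther back than shut.
Start: joints at [1.202, 0.087, 0.176, 1.66, 0, 1.571], TCP at [198.27, 513.016, 231.284] pointing down, gripper open.
Joint ranges: [-3.13, 3.13], [-0.85, 1.81], [-1.15, 1.24], [-2.2, 2.28], [-1.44, 1.52], [-3.14, 3.14]. Speed limits (rad/s): [2.22, 2.22, 2.57, 3.14, 3.14, 3.14].

INTERFACE

Orientations are given as a rotation vector (axis times angle).
In Python, from rig import r, imaging, job_done gives the robot as it stands.
- The arm moves only by the tool carry_out, never from a script. Its argument "targets" is a list that holds one entry, the list of rows, each a list of 7 numbers: the shift along the tool's x, y, z in mm, then the turn, a rotation vector about the tool's x, y, z in degrees, then the closure, from 0 (fully open) to 1 (shut). In form: [[[dx, dy, dz, ax, ay, az, gripper], ...]]. A call has exactly 10 rows; each row is the pose to reach, as a shift and turn from the pose commanded when the call began, along the tool's axes at that moment; what a row does not reach only later rows make up. A row lasts 1/8 s, in which the tool goes at most 62.5 mm and 10.7 degrees, less where a joint would pass 70% of its speed; a pose out of reach is approached as far as the arm can. A call with a gripper value outside its range is refused whole. The fingers move at their own pace and stop on an object; the grip force is fixed at half the most. Time passes only in rows, so rows that repeat a pose let the fingers close, or fill a call up. It gives the time, the measured TCP pose, the force and the opening at its end, in the units of the state.
- r.read_state(): the state, without advancing time (a new reading comes with each control period).
- imaging.snapshot(name): name is "scene" or "top" or "wrist"; returns a dict with "color" (420x560x3 uint8, red, green, blue), "z_map" (420x560 float32, mm along the optical axis (not along the pixel's ray), 0 where there is no reading), "fx", "fy", "cx", "cy" (pixels), "rvec" (rotation vector, rad) and "tvec" (3), from world to camera coordinates, as OpenCV has them; the wrist camera has in their place "mount" (4x4, takes a point from camera to tool coordinates, whose origin is the TCP and whose axes are the tool frame's). Camera axes: x right, y down, z forward; pixel columns grow to the right and rows downward; lengths in mm; the calibration is good to about 2 mm. A picture is of the moment at which its call begins: read the wrist's pose just before it.
- job_done(): hands the job in, once; it reports no verdict.
The state is a dict: "t": time; "joint_positions": joint angles; "joint_velocities": joint speeds; "joint_efforts": joint torques, N m; "tcp_pos": TCP position; "tcp_rot": TCP orientation; "ft_force": force on the tool from outside, world axes, zero at the start; "moment": the same for the moment, N m; "width": finger opening in mm.
Only numpy, scipy, OpenCV 4.12 (cv2) and the standard library are available. Lean on these libraries where they do the work, as an engineer would, in place of code of your own. Each camera call takes 0.05 s, during which the arm holds its last target. There are 200 camera calls.

## Working session

There is one attempt and no reset: what is moved stays moved. The work goes in short steps, Python scripts to look and compute and a tool call to move; the robot and the scene stay as the last step left them, time stands still between calls to the robot, and variables do not carry over. Pictures are saved under pics/ and viewed, about 8 in all and at most 12, crops included, and the job is handed in when it is done.

Besides the shell and the picture viewer there is one more tool, called after "Call:" as name([rows], argument=value, ...), one row to a line, values as JSON. carry_out: Moves the arm, as the interface text tells. Its arguments: {"type":"object","properties":{"targets":{"type":"array","items":{"type":"array","items":{"type":"array","items":{"type":"number"}}}}},"required":["targets"]}

```bash
mkdir -p pics; ls; cat > h.py <<'E'
import numpy as np, cv2, pickle
from scipy.spatial.transform import Rotation as R
from rig import r, imaging, job_done
def snap(n):
    s=r.read_state(); d=imaging.snapshot(n); d['state']=s; 
    if 'mount' in d:
        T=np.eye(4);T[:3,:3]=R.from_rotvec(s['tcp_rot']).as_matrix();T[:3,3]=s['tcp_pos']
        d['c2w']=T@np.array(d['mount'])
    else:
        W=np.eye(4);W[:3,:3]=R.from_rotvec(np.ravel(d['rvec'])).as_matrix();W[:3,3]=np.ravel(d['tvec']);d['c2w']=np.linalg.inv(W)
    return d
def save(d,f): cv2.imwrite('pics/'+f,cv2.cvtColor(d['color'],cv2.COLOR_RGB2BGR))
def ray(d,uv,z):
    uv=np.atleast_2d(uv).astype(float)
    c=np.c_[(uv[:,0]-d['cx'])/d['fx'],(uv[:,1]-d['cy'])/d['fy'],np.ones(len(uv))]@d['c2w'][:3,:3].T
    o=d['c2w'][:3,3]; return o+c*((z-o[2])/c[:,2])[:,None]
def cloud(d):
    v,u=np.mgrid[:420,:560]; z=d['z_map']
    p=np.stack([(u-d['cx'])/d['fx']*z,(v-d['cy'])/d['fy']*z,z],-1)
    return p@d['c2w'][:3,:3].T+d['c2w'][:3,3]
E
python3 - <<'E'
from h import *
for n in ('top','scene'):
    d=snap(n); save(d,n+'0.png'); pickle.dump(d,open(n+'0.pkl','wb')); print(n,d['c2w'][:3].round(3).tolist(),d['fx'],d['cx'],(d['z_map']>0).mean())
s=r.read_state(); print({k:np.round(v,3).tolist() for k,v in s.items()})
E
```

```text
pics
top [[0.02, -0.982, 0.19, 299.646], [-1.0, -0.021, -0.005, -1.144], [0.009, -0.19, -0.982, 1473.908]] 472.84529695155896 278.44213553583825 0.9960884353741497
scene [[0.868, 0.358, -0.345, 994.118], [0.497, -0.623, 0.604, -776.049], [0.002, -0.696, -0.718, 973.15]] 543.8954634315913 283.1642170005712 0.9959098639455782
{'t': 0.1, 'joint_positions': [1.202, 0.087, 0.175, 1.66, 0.0, 1.571], 'joint_velocities': [0.001, -0.001, 0.002, -0.001, 0.001, -0.002], 'joint_efforts': [-0.001, -52.156, 46.565, 0.016, 0.0, 0.0], 'tcp_pos': [198.199, 512.828, 230.662], 'tcp_rot': [2.591, 1.776, -0.002], 'ft_force': [-1.098, 0.008, 0.445], 'moment': [-0.0, 0.026, 0.011], 'width': 85.293}
```

View pics/top0.png

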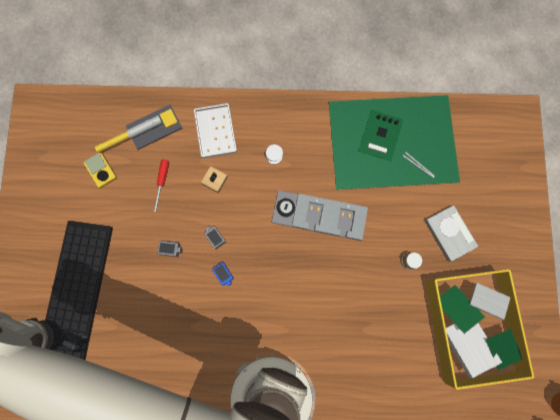

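View pics/scene0.png

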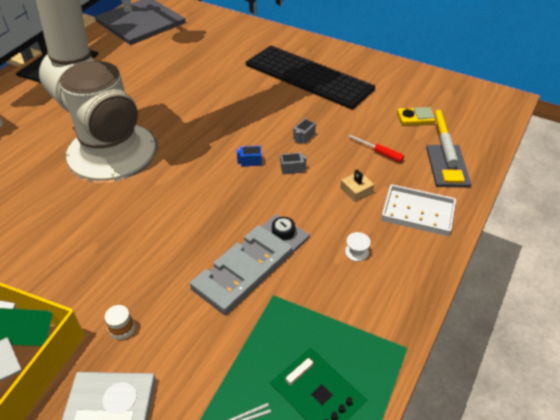

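Top view: grey pack at (169,249) and grey pack at (214,237). A blue look-alike at (223,273) is not meant. The dock is at (320,215) with its plug at (286,207), and the rest with the key is at (214,179). Candidates for a "pack" are these three, and I choose the two grey ones. Next I take coarse positions and a close crop.

```bash
python3 - <<'E'
from h import *
d=pickle.load(open('top0.pkl','rb')); 
for n,uv,z in [('packL',(169,249),40),('packR',(214,237),40),('blue',(223,273),40),('rest',(214,179),30),('key',(214,177),64),('plug',(286,207),40),('bay1',(315,213),12),('bay0',(346,219),12),('jar',(414,260),55),('spool',(274,154),40)]:
    print(n,ray(d,uv,z)[0].round(0), 'depth', cloud(d)[uv[1],uv[0]].round(0))
c=cv2.cvtColor(d['color'],3+1)[160:290,140:380]
cv2.imwrite('pics/crop0.png',cv2.resize(c,None,fx=3.3,fy=3.3,interpolation=cv2.INTER_CUBIC))
w=snap('wrist'); save(w,'w0.png'); print(np.round(w['mount'],3).tolist(),w['fx'],w['fy'],w['cx'],w['cy'])
pickle.dump(w,open('w0.pkl','wb'))
print(cloud(w)[::60,::80].round(0).tolist()[3])
print('wrist footprint',ray(w,[(0,0),(560,0),(560,420),(0,420)],0).round(0).tolist())
E
```

```text
packL [429. 319.  40.] depth [429. 319.  44.]
packR [468. 185.  40.] depth [468. 185.  40.]
blue [360. 153.  40.] depth [360. 153.  39.]
rest [652. 195.  30.] depth [649. 193.  42.]
key [650. 190.  64.] depth [651. 191.  61.]
plug [566. -33.  40.] depth [567. -33.  33.]
bay1 [ 554. -124.   12.] depth [ 554. -125.    9.]
bay0 [ 537. -222.   12.] depth [ 537. -222.   12.]
jar [ 410. -418.   55.] depth [ 410. -417.   58.]
spool [735.   8.  40.] depth [735.   8.  41.]
[[1.0, 0.0, 0.001, 0.611], [-0.001, 0.954, 0.301, -77.182], [-0.0, -0.301, 0.954, -142.563], [0.0, 0.0, 0.0, 1.0]] 313.8778568709926 313.8778568709926 277.19424871840624 212.2573720224972
[[77.0, 201.0, -0.0], [112.0, 291.0, -0.0], [147.0, 381.0, -0.0], [182.0, 472.0, 0.0], [212.0, 561.0, 19.0], [246.0, 647.0, 17.0], [286.0, 742.0, -0.0]]
wrist footprint [[-80.0, 315.0, 0.0], [127.0, 852.0, 0.0], [716.0, 791.0, 0.0], [399.0, -33.0, 0.0]]
```

View pics/crop0.png

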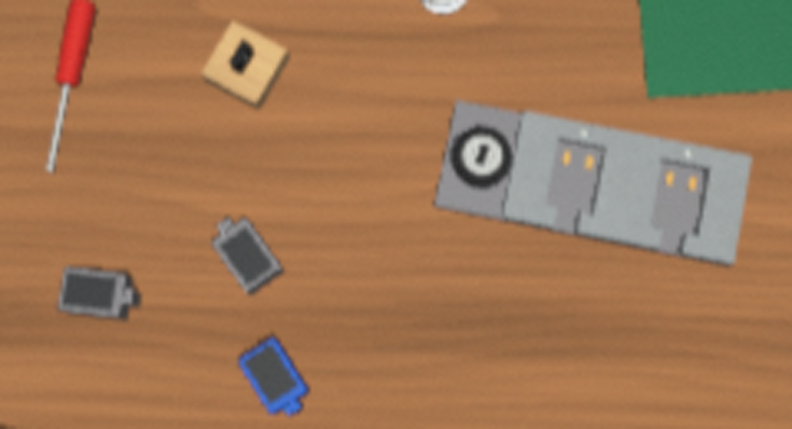

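The crop confirms the choice. The left grey pack at (169,249) has its rib towards image right, and the right grey pack at (214,237) has its rib towards the upper left. The blue one is rejected. The notches are on the dock's lower side, and the slot is roughly along the dock's x. Next I measure the packs from the wrist image.

```bash
cat >> h.py <<'E'
def packs(d,cents,zr=(33,48)):
    P=cloud(d); out=[]
    m=((P[...,2]>zr[0])&(P[...,2]<zr[1])&(d['z_map']>0)).astype(np.uint8)
    n,l,st,ce=cv2.connectedComponentsWithStats(m)
    for c in cents:
        for i in range(1,n):
            q=P[l==i]
            if len(q)<60: continue
            v,u=np.nonzero(l==i)
            pts=ray(d,np.c_[u,v],40)[:,:2]
            if np.hypot(*(pts.mean(0)-c))>45: continue
            rect=cv2.minAreaRect(pts.astype(np.float32)); b=cv2.boxPoints(rect)
            e1=b[1]-b[0]; e2=b[2]-b[1]; L=e1 if np.hypot(*e1)>np.hypot(*e2) else e2
            x=L/np.hypot(*L); ctr=np.array(rect[0]); y=np.array([-x[1],x[0]])
            t=(pts-ctr)@x; wid=lambda k: np.ptp(((pts-ctr)@y)[k])
            # rib end is the narrow one
            if wid(t>t.max()-7)<wid(t<t.min()+7): x=-x; t=-t
            col=np.median(d['color'][l==i],0)
            org=ctr+x*5.5
            print('pack',len(q),'z',np.median(q[:,2]).round(1),'rect',np.round(rect[1],1),'endw',round(wid(t<t.min()+7),1),round(wid(t>t.max()-7),1),'org',org.round(1),'yaw',np.degrees(np.arctan2(x[1],x[0])).round(1),'col',col,'px',ce[i].round(0))
            out.append((org,x))
    return out
E
python3 - <<'E'
from h import *
d=pickle.load(open('w0.pkl','rb'))
packs(d,[(429,319),(468,185),(360,153)])
d=pickle.load(open('top0.pkl','rb'))
packs(d,[(429,319),(468,185),(360,153)])
E
```

```text
pack 87 z 40.4 rect [ 9.4 28.2] endw 3.7 8.3 org [386.9 161.1] yaw -55.8 col [ 59.  92. 148.] px [ 89. 401.]
pack 272 z 40.6 rect [67.9 40. ] endw 12.7 40.0 org [430.6 324.7] yaw 84.1 col [89.5 88.5 86. ] px [168. 249.]
pack 258 z 40.6 rect [67.2 39.5] endw 10.9 39.1 org [467.2 184.4] yaw -142.6 col [97. 97. 97.] px [214. 237.]
pack 275 z 40.5 rect [66.7 40.2] endw 13.1 38.7 org [359.  156.2] yaw 34.4 col [ 76.  87. 126.] px [222. 274.]
```

View pics/w0.png

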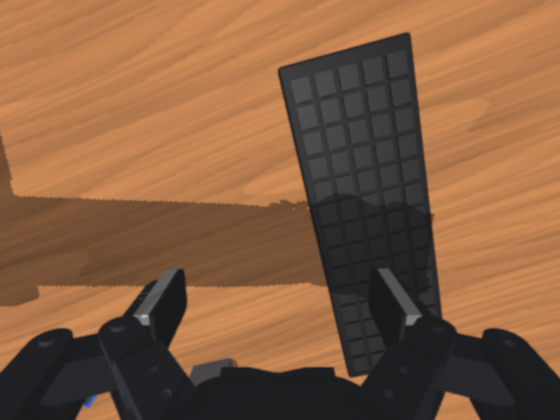

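The wrist view shows the keyboard and fingers, with no packs clearly in frame. Top depth already gives both pack poses with the right sizes: height 40, 68x40, rib ends 11–13 wide. Next come the dock, rest and slot from the top view.

```bash
cat >> h.py <<'E'
def dockpose(d,zr=(20,34)):
    P=cloud(d); m=((P[...,2]>zr[0])&(P[...,2]<zr[1])&(np.hypot(P[...,0]-550,P[...,1]+125)<190)).astype(np.uint8)
    n,l,st,ce=cv2.connectedComponentsWithStats(cv2.morphologyEx(m,cv2.MORPH_CLOSE,np.ones((3,3),np.uint8)))
    i=1+st[1:,4].argmax(); v,u=np.nonzero(l==i); pts=ray(d,np.c_[u,v],26)[:,:2].astype(np.float32)
    rect=cv2.minAreaRect(pts); b=cv2.boxPoints(rect)
    e=[b[1]-b[0],b[2]-b[1]]; L=max(e,key=lambda a:np.hypot(*a)); y=L/np.hypot(*L)
    if y[1]<0: y=-y
    x=np.array([y[1],-y[0]]); ctr=np.array(rect[0]); o=ctr+y*2.5
    print('dock',np.round(rect[1],1),'z',np.median(P[l==i][:,2]).round(1),'org',o.round(1),'yaw',np.degrees(np.arctan2(x[1],x[0])).round(1))
    for n,k in (('bay0',-85),('bay1',15),('lock',105)): print(n,(o+y*k).round(1))
    return o,x,y
def plan(pos,head,st=None):
    """tool-frame shift & turn to reach TCP pos, tool down, tool-x heading (deg)"""
    st=st or r.read_state(); M=R.from_rotvec(st['tcp_rot']).as_matrix()
    c,s=np.cos(np.radians(head)),np.sin(np.radians(head))
    G=np.c_[[c,s,0],[s,-c,0],[0,0,-1]]
    print('at',np.round(st['tcp_pos'],1),'head',np.degrees(np.arctan2(M[1,0],M[0,0])).round(1),'t',round(st['t'],2),'j',np.round(st['joint_positions'],2),'w',round(st['width'],1),'F',np.round(st['ft_force'],1))
    print('shift',(M.T@(np.array(pos)-st['tcp_pos'])).round(1),'turn',R.from_matrix(M.T@G).as_rotvec(degrees=True).round(1))
E
python3 - <<'E'
from h import *
d=pickle.load(open('top0.pkl','rb'))
dockpose(d)
# colour cross-check of dock bays / rest / plug
hsv=cv2.cvtColor(d['color'],cv2.COLOR_RGB2HSV); P=cloud(d)
m=((P[...,2]>22)&(np.hypot(P[...,0]-650,P[...,1]-193)<50)).astype(np.uint8)
v,u=np.nonzero(m); rr=cv2.minAreaRect(ray(d,np.c_[u,v],30)[:,:2].astype(np.float32)); print('rest',np.round(rr[0],1),np.round(rr[1],1),rr[2])
k=(np.hypot(P[...,0]-650,P[...,1]-193)<40)&(d['color'].max(-1)<70); v,u=np.nonzero(k); print('key px',u.mean(),v.mean(),k.sum(),P[k][:,2].max(),ray(d,(u.mean(),v.mean()),60))
k=(np.hypot(P[...,0]-566,P[...,1]+33)<45)&(d['color'].max(-1)<60); v,u=np.nonzero(k); print('collar',cv2.minEnclosingCircle(ray(d,np.c_[u,v],38)[:,:2].astype(np.float32)))
plan((430.6,324.7,150),174.1)
E
```

```text
dock [231.1 105.9] z 26.3 org [ 542.1 -160.9] yaw -10.2
bay0 [ 527.  -244.6]
bay1 [ 544.7 -146.2]
lock [560.6 -57.6]
rest [652.2 195.4] [62.2 60.6] 62.65433120727539
key px 212.88 176.92 25 69.1700232667406 [[651.33940034 194.30071519  60.        ]]
collar ((565.6435546875, -30.605730056762695), 26.69513702392578)
at [198.2 512.9 230.7] head 68.9 t 0.15 j [ 1.2   0.09  0.18  1.66 -0.    1.57] w 85.6 F [-0.8  0.8 -0.3]
shift [-91.6 284.6  80.8] turn [-1.000e-01  0.000e+00 -1.052e+02]
```

Call:
carry_out([
  [[-10, 31, 9, 0, 0, -10.5, 0], [-20, 62, 18, 0, 0, -21, 0], [-30, 93, 27, 0, 0, -31.5, 0], [-40, 124, 36, 0, 0, -42, 0], [-50, 155, 45, 0, 0, -52.5, 0], [-60, 186, 54, 0, 0, -63, 0], [-70, 217, 62, 0, 0, -73.5, 0], [-80, 248, 70, 0, 0, -84, 0], [-91.6, 284.6, 80.8, 0, 0, -94.5, 0], [-91.6, 284.6, 80.8, 0, 0, -105.2, 0]],
])

```text
t: 1.4
tcp_pos: [431.8, 323.1, 149.1]
tcp_rot: [-0.157, -3.136, 0.002]
ft_force: [-0.4, 0.6, -0.2]
width: 85.4
```

```bash
python3 - <<'E'
from h import *
d=snap('wrist'); save(d,'w1.png'); pickle.dump(d,open('w1.pkl','wb'))
packs(d,[(430,324),(467,184),(360,153)])
plan((430.6,324.7,13),174.1)
E
```

```text
pack 3343 z 40.2 rect [66.6 39.7] endw 12.9 38.9 org [432.8 324.3] yaw 84.3 col [45. 45. 46.] px [276. 206.]
pack 4883 z 40.3 rect [66.6 40.9] endw 15.6 25.0 org [468.7 185.4] yaw -142.6 col [71. 72. 73.] px [203.  35.]
pack 444 z 39.5 rect [12.2 27.1] endw 5.4 7.3 org [376.8 182.8] yaw -5.7 col [ 50.   76.5 138.5] px [342.   7.]
at [431.3 323.8 149.6] head 174.8 t 1.45 j [ 0.64  0.05 -0.02  1.5  -0.   -0.84] w 85.4 F [0.2 0.  0.5]
shift [  0.6   1.  136.6] turn [-0.1 -0.1  0.7]
```

View pics/w1.png

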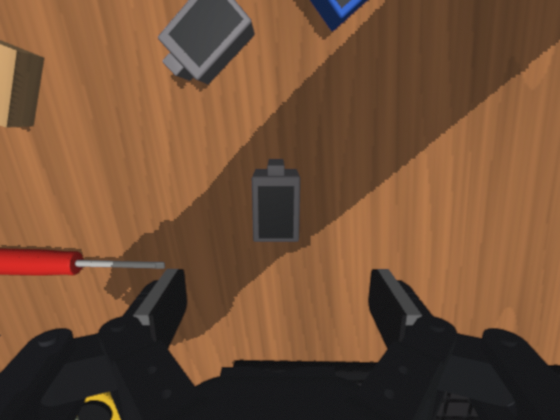

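The pack is below, centred at (276,206), rib up. The screwdriver tip is at (163,265), so I check its clearance to the open finger.

```bash
python3 - <<'E'
from h import *
d=pickle.load(open('w1.pkl','rb'))
print(ray(d,[(163,265),(80,264)],4).round(0))
plan((432.3,324.4,13),174.3)
E
```

```text
[[554. 382.   4.]
 [637. 372.   4.]]
at [431.3 323.8 149.6] head 174.8 t 1.45 j [ 0.64  0.05 -0.02  1.5  -0.   -0.84] w 85.4 F [0.2 0.  0.5]
shift [ -1.1   0.8 136.6] turn [-0.1 -0.1  0.5]
```

Call:
carry_out([
  [[-1.1, 0.8, 40, 0, 0, 0.5, 0], [-1.1, 0.8, 75, 0, 0, 0.5, 0], [-1.1, 0.8, 105, 0, 0, 0.5, 0], [-1.1, 0.8, 127, 0, 0, 0.5, 0], [-1.1, 0.8, 136.6, 0, 0, 0.5, 0], [-1.1, 0.8, 136.6, 0, 0, 0.5, 0.2], [-1.1, 0.8, 136.6, 0, 0, 0.5, 1], [-1.1, 0.8, 136.6, 0, 0, 0.5, 1], [-1.1, 0.8, 136.6, 0, 0, 0.5, 1], [-1.1, 0.8, 136.6, 0, 0, 0.5, 1]],
])

```text
t: 2.7
tcp_pos: [432.6, 326.2, 15.3]
tcp_rot: [0.176, 3.135, 0.002]
ft_force: [-0.3, -0.7, 5.7]
width: 39.0
```

```bash
python3 - <<'E'
from h import *
d=snap('wrist'); save(d,'w2.png'); pickle.dump(d,open('w2.pkl','wb'))
plan((432.3,324.4,100),80)
E
```

```text
at [432.6 326.2  15.3] head 173.6 t 2.75 j [ 0.65  0.09 -0.24  1.24  0.   -0.81] w 38.9 F [-0.6 -0.4  6.1]
shift [ -0.1  -1.7 -84.7] turn [ 0.2 -0.  93.6]
```

View pics/w2.png

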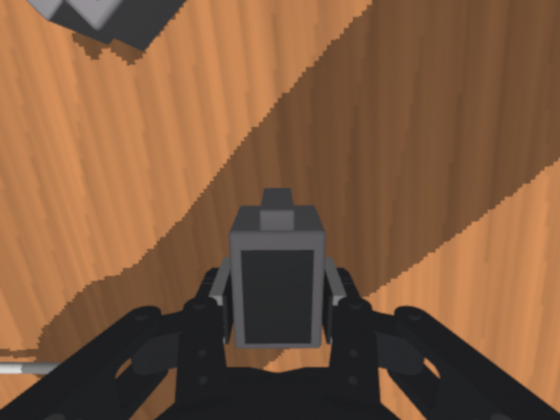

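The pack is gripped at width 39, centred between the pads at (277,300) with the rib up. Lift and carry to a viewing pose over the dock.

Call:
carry_out([
  [[0, 0, -30, 0, 0, 0, 1], [-2, -8, -75, 0, 0, 5, 1], [-14, -40, -115, 0, 0, 15, 1], [-32, -95, -145, 0, 0, 25, 1], [-52, -152, -170, 0, 0, 35, 1], [-72, -210, -185, 0, 0, 45, 1], [-92, -270, -185, 0, 0, 55, 1], [-112, -330, -185, 0, 0, 65, 1], [-132, -390, -185, 0, 0, 75, 1], [-148, -440, -185, 0, 0, 84, 1]],
])

```text
t: 4.0
tcp_pos: [529.7, -130.3, 199.1]
tcp_rot: [2.236, 2.206, 0.001]
ft_force: [0.8, 1.4, -1.9]
width: 39.1
```

```bash
python3 - <<'E'
from h import *
plan((537,-165,200),79.8)
E
```

```text
at [ 529.7 -130.3  199.1] head 89.2 t 4.0 j [-0.24  0.07  0.09  1.6   0.   -0.23] w 39.1 F [ 0.8  1.4 -1.9]
shift [-34.6   7.7  -0.9] turn [ 0.  -0.   9.4]
```

Call:
carry_out([
  [[-40, 5, 0, 0, 0, 9.4, 1], [-75, 8, 0, 0, 0, 9.4, 1], [-86, 10, 0, 0, 0, 9.4, 1], [-86, 10, 0, 0, 0, 9.4, 1], [-86, 10, 0, 0, 0, 9.4, 1], [-86, 10, 0, 0, 0, 9.4, 1], [-86, 10, 0, 0, 0, 9.4, 1], [-86, 10, 0, 0, 0, 9.4, 1], [-86, 10, 0, 0, 0, 9.4, 1], [-86, 10, 0, 0, 0, 9.4, 1]],
])

```text
t: 5.25
tcp_pos: [539.0, -214.2, 198.9]
tcp_rot: [2.404, 2.023, -0.0]
ft_force: [-0.7, 0.1, -2.9]
width: 39.3
```

```bash
python3 - <<'E'
from h import *
d=snap('wrist'); save(d,'w3.png'); pickle.dump(d,open('w3.pkl','wb'))
plan((532,-218,200),79.8)
dockpose(d)
P=cloud(d); print('switch deck z?',[ (ray(d,(u,v),30)[0].round(0),P[v,u].round(0)) for u,v in ((40,120),(40,200),(90,150))])
E
```

```text
at [ 539.  -214.2  198.9] head 80.2 t 5.3 j [-0.38  0.15  0.18  1.6  -0.   -0.21] w 39.0 F [-0.5 -0.1 -2.7]
shift [-4.9 -6.3 -1.1] turn [-0.   0.   0.4]
dock [185.1 104.2] z 26.1 org [ 553.5 -113.6] yaw -9.8
bay0 [ 539.  -197.4]
bay1 [556.1 -98.9]
lock [571.4 -10.2]
switch deck z? [(array([ 431., -424.,   30.]), array([ 433., -410.,   49.])), (array([ 505., -455.,   30.]), array([ 510., -480.,   -1.])), (array([ 466., -387.,   30.]), array([ 466., -404.,    1.]))]
```

View pics/w3.png

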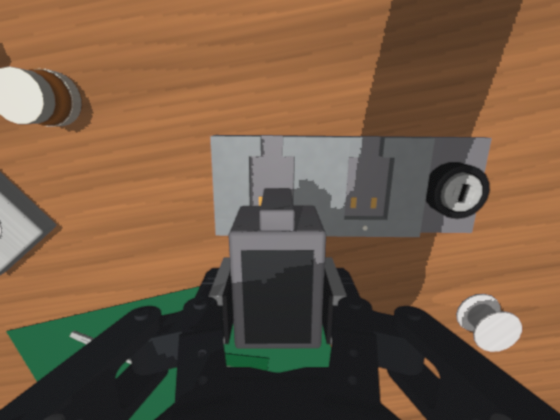

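The view shows bay0 at about (272,180), partly behind the held pack, bay1 at (370,190) and the plug at (462,190). The rib points up, towards the robot, as it should. Next I measure the dock frame from its edges and bay floors, and the held pack in tool axes.

```bash
cat >> h.py <<'E'
def edges(d,o,yaw):
    """dock-frame edge residuals of a guess, by height steps in the depth"""
    P=cloud(d); a=np.radians(yaw); x=np.array([np.cos(a),np.sin(a)]); y=np.array([-x[1],x[0]])
    q=P[...,:2]-o; X=q@x; Y=q@y; Z=P[...,2]
    dk=(Z>22)&(Z<31)&(abs(X)<70)&(abs(Y)<170)
    for yy in (-130,-110,-35,65):
        k=dk&(abs(Y-yy)<6); 
        if k.sum()>20: print('deck at y',yy,'X',np.percentile(X[k],[0.5,99.5]).round(1),'n',k.sum())
    for xx in (-45,-20,0,20,45):
        k=dk&(abs(X-xx)<4)
        if k.sum()>20: print('deck at x',xx,'Ymin/max',np.percentile(Y[k],[.3,99.7]).round(1))
    for n,b in (('bay0',-85),('bay1',15)):
        f=(Z>8)&(Z<17)&(abs(Y-b)<35)
        k=f&(abs(X)<20); 
        if k.sum()>20: print(n,'floor Y-b',np.percentile(Y[k]-b,[.5,99.5]).round(1),'z',np.median(Z[k]).round(1))
        k=f&(abs(Y-b)<15)&(abs(X)<45); 
        if k.sum()>20: print(n,'floor X',np.percentile(X[k],[.5,99.5]).round(1))
        k=f&(X<-38)&(X>-50); 
        if k.sum()>20: print(n,'notch Y-b',np.percentile(Y[k]-b,[.5,99.5]).round(1))
def held(d,lo=-60,hi=-10):
    """held pack top in tool axes"""
    v,u=np.mgrid[:420,:560]; z=d['z_map']; c=np.stack([(u-d['cx'])/d['fx']*z,(v-d['cy'])/d['fy']*z,z],-1)
    M=np.array(d['mount']); T=c@M[:3,:3].T+M[:3,3]
    k=(abs(T[...,0])<19)&(abs(T[...,1])<60)&(T[...,2]>lo)&(T[...,2]<hi)&(z>0)
    zt=np.median(T[k][:,2]); k2=k&(abs(T[...,2]-zt)<2.5)
    body=k2&(abs(T[...,0])<18)&(abs(T[...,0])>9); rib=k2&(abs(T[...,0])<6)
    print('held: top z',zt.round(1),'body y',np.percentile(T[body][:,1],[1,99]).round(1),'rib y',np.percentile(T[rib][:,1],[.5,99]).round(1))
    w=k2&(T[...,1]<np.percentile(T[body][:,1],1)-3); print('rib x',np.percentile(T[w][:,0],[2,98]).round(1))
E
python3 - <<'E'
from h import *
d=pickle.load(open('w3.pkl','rb'))
edges(d,np.array([546.9,-134.3]),-10.0); held(d)
E
```

```text
deck at y -130 X [-49.5  53.2] n 1106
deck at y -110 X [-48.8  20.7] n 631
deck at y -35 X [-48.9  41.7] n 939
deck at y 65 X [-48.4  54.7] n 1161
deck at x -45 Ymin/max [-144.4   74.5]
deck at x -20 Ymin/max [-144.8  106.7]
deck at x 0 Ymin/max [-145.    78.1]
deck at x 20 Ymin/max [-145.2  101. ]
deck at x 45 Ymin/max [-144.7   73.9]
bay0 floor Y-b [-23.3  22.7] z 12.2
bay0 floor X [-44.8  21.2]
bay0 notch Y-b [-11.   33.6]
bay1 floor Y-b [-20.   23.1] z 12.2
bay1 floor X [-44.2  36.6]
bay1 notch Y-b [-31.2  33.1]
held: top z -24.9 body y [-31.7  24.6] rib y [-40.9  24.4]
rib x [-6.   7.4]
```

```bash
python3 - <<'E'
from h import *
plan((536.4,-218.8,46),79.8)
E
```

```text
at [ 539.  -214.2  198.9] head 80.2 t 5.3 j [-0.38  0.15  0.18  1.6  -0.   -0.21] w 39.0 F [-0.5 -0.1 -2.7]
shift [ -4.9  -1.8 152.9] turn [-0.   0.   0.4]
```

Call:
carry_out([
  [[-3, -1, 25, 0, 0, 0.4, 1], [-4.9, -1.8, 60, 0, 0, 0.4, 1], [-4.9, -1.8, 95, 0, 0, 0.4, 1], [-4.9, -1.8, 122, 0, 0, 0.4, 1], [-4.9, -1.8, 140, 0, 0, 0.4, 1], [-4.9, -1.8, 149, 0, 0, 0.4, 1], [-4.9, -1.8, 152.9, 0, 0, 0.4, 1], [-4.9, -1.8, 152.9, 0, 0, 0.4, 1], [-4.9, -1.8, 152.9, 0, 0, 0.4, 1], [-4.9, -1.8, 152.9, 0, 0, 0.4, 1]],
])

```text
t: 6.55
tcp_pos: [536.7, -218.8, 46.6]
tcp_rot: [2.41, 2.014, 0.001]
ft_force: [-0.6, -1.2, -1.7]
width: 38.9
```

```bash
python3 - <<'E'
from h import *
d=snap('wrist'); save(d,'w4.png'); pickle.dump(d,open('w4.pkl','wb'))
plan((536.4,-218.8,46),79.8)
edges(d,np.array([549.2,-134.7]),-10.2); held(d)
E
```

```text
at [ 536.7 -218.8   46.4] head 79.8 t 6.6 j [-0.39  0.16 -0.1   1.31 -0.   -0.21] w 38.7 F [-0.  -0.2 -2.2]
shift [-0.  -0.3  0.4] turn [ 0.  0. -0.]
deck at y -130 X [-51.6  28.5] n 2748
deck at y -110 X [-51.6   4.2] n 1568
deck at y -35 X [-51.5  30.4] n 2896
deck at y 65 X [-50.3  52.2] n 3059
deck at x -45 Ymin/max [-145.1   63.3]
deck at x -20 Ymin/max [-145.    70.1]
deck at x 0 Ymin/max [-145.1   77. ]
deck at x 20 Ymin/max [-145.1   81.7]
deck at x 45 Ymin/max [-15.3  74.5]
bay0 floor X [-44.9 -23.2]
bay0 notch Y-b [-11.3  10.7]
bay1 floor Y-b [-16.7  23.4] z 12.2
bay1 floor X [-44.7  34.2]
bay1 notch Y-b [-4.  11.5]
held: top z -24.9 body y [-31.7  24.6] rib y [-41.   24.5]
rib x [-6.   7.4]
```

View pics/w4.png

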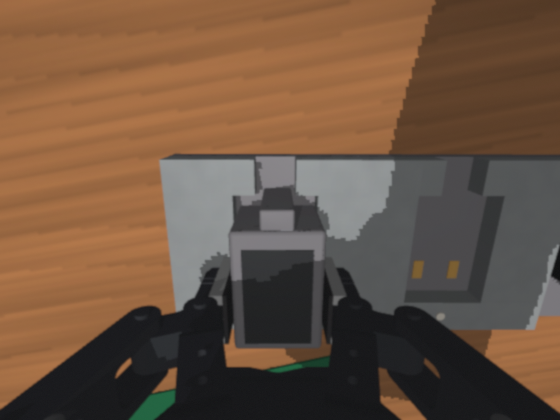

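The pack is squarely over bay0, with the rib at (277,205) lined up with the notch, and the dock residuals are under 1 mm. Lower slowly.

Call:
carry_out([
  [[0, -0.3, 3, 0, 0, 0, 1], [0, -0.3, 6, 0, 0, 0, 1], [0, -0.3, 9, 0, 0, 0, 1], [0, -0.3, 12, 0, 0, 0, 1], [0, -0.3, 14.5, 0, 0, 0, 1], [0, -0.3, 16.5, 0, 0, 0, 1], [0, -0.3, 18, 0, 0, 0, 1], [0, -0.3, 19.5, 0, 0, 0, 1], [0, -0.3, 20.5, 0, 0, 0, 1], [0, -0.3, 20.5, 0, 0, 0, 1]],
])

```text
t: 7.85
tcp_pos: [536.2, -218.7, 27.3]
tcp_rot: [2.41, 2.014, 0.001]
ft_force: [-5.5, 2.8, 11.3]
width: 39.0
```

```bash
python3 - <<'E'
from h import *
d=snap('wrist'); pickle.dump(d,open('w5.pkl','wb'))
plan((536.4,-218.8,27),79.8); held(d)
E
```

```text
at [ 536.1 -218.7   27.3] head 79.8 t 7.9 j [-0.39  0.17 -0.12  1.27 -0.   -0.21] w 38.7 F [-6.3  3.2 11.5]
shift [-0.1  0.3  0.3] turn [ 0.1  0.  -0. ]
held: top z -25.0 body y [-31.8  24.7] rib y [-41.   24.4]
rib x [-6.   7.4]
```

Seated at TCP 27.3 mm, so the pack top is at 52.3 mm as it should be, with 11 N of floor contact. Release, rise, and head for the second pack.

Call:
carry_out([
  [[0, 0, 0, 0, 0, 0, 0], [0, 0, 0, 0, 0, 0, 0], [0, 0, 0, 0, 0, 0, 0], [0, 0, -25, 0, 0, 0, 0], [0, 0, -70, 0, 0, 0, 0], [20, 0, -110, 0, 0, 10, 0], [60, -15, -140, 0, 0, 20, 0], [115, -35, -150, 0, 0, 30, 0], [170, -55, -150, 0, 0, 40, 0], [225, -75, -150, 0, 0, 50, 0]],
])

```text
t: 9.15
tcp_pos: [502.8, 13.9, 175.7]
tcp_rot: [3.034, 0.816, 0.001]
ft_force: [0.4, -0.2, 0.5]
width: 85.3
```

```bash
python3 - <<'E'
from h import *
plan((468.4,185.1,150),-52.6)
E
```

```text
at [502.8  13.9 175.7] head 30.1 t 9.15 j [ 0.03 -0.04 -0.06  1.55  0.    1.07] w 85.3 F [ 0.4 -0.2  0.5]
shift [  56.1 -165.3   25.7] turn [-0.  -0.  82.7]
```

Call:
carry_out([
  [[15, -45, 5, 0, 0, 10.5, 0], [30, -90, 10, 0, 0, 21, 0], [45, -130, 15, 0, 0, 31.5, 0], [56, -165, 20, 0, 0, 42, 0], [56.1, -165.3, 25.7, 0, 0, 52.5, 0], [56.1, -165.3, 25.7, 0, 0, 63, 0], [56.1, -165.3, 25.7, 0, 0, 73.5, 0], [56.1, -165.3, 25.7, 0, 0, 82.7, 0], [56.1, -165.3, 25.7, 0, 0, 82.7, 0], [56.1, -165.3, 25.7, 0, 0, 82.7, 0]],
])

```text
t: 10.4
tcp_pos: [467.8, 183.2, 149.7]
tcp_rot: [2.823, -1.379, -0.0]
ft_force: [-0.2, -0.5, 0.2]
width: 85.7
```

```bash
python3 - <<'E'
from h import *
d=snap('wrist'); save(d,'w6.png'); pickle.dump(d,open('w6.pkl','wb'))
(o,x),=packs(d,[(468.4,185.1)])
a=np.degrees(np.arctan2(x[1],x[0]))
plan((*o,13),a+90)
P=cloud(d); c=P[(P[...,2]>36)&(P[...,2]<44)]
t=snap('top'); pickle.dump(t,open('top1.pkl','wb'))
print('bay0 pack top z', np.median(cloud(t)[...,2][(np.hypot(cloud(t)[...,0]-534,cloud(t)[...,1]+218)<15)]))
E
```

```text
pack 3343 z 40.1 rect [67.1 39.7] endw 12.9 38.8 org [470.3 184.3] yaw -142.6 col [43. 44. 45.] px [279. 202.]
at [467.8 183.2 149.8] head -52.1 t 10.45 j [ 0.37 -0.04 -0.11  1.5   0.    2.85] w 85.4 F [-0.4 -0.8  0.5]
shift [  0.6  -2.6 136.8] turn [0.  0.  0.4]
bay0 pack top z 52.73471318655527
```

Pack found again at 40.1 mm height, yaw -142.6. The bay0 pack top reads 52.7, so it is seated. Descend and grip.

Call:
carry_out([
  [[0.6, -2.2, 40, 0, 0, 0.4, 0], [0.6, -2.2, 75, 0, 0, 0.4, 0], [0.6, -2.2, 105, 0, 0, 0.4, 0], [0.6, -2.2, 127, 0, 0, 0.4, 0], [0.6, -2.2, 136.6, 0, 0, 0.4, 0], [0.6, -2.2, 136.6, 0, 0, 0.4, 0.2], [0.6, -2.2, 136.6, 0, 0, 0.4, 1], [0.6, -2.2, 136.6, 0, 0, 0.4, 1], [0.6, -2.2, 136.6, 0, 0, 0.4, 1], [0.6, -2.2, 136.6, 0, 0, 0.4, 1]],
])

```text
t: 11.75
tcp_pos: [470.7, 184.4, 14.5]
tcp_rot: [-2.814, 1.393, -0.002]
ft_force: [0.1, -0.4, 6.6]
width: 39.0
```

```bash
python3 - <<'E'
from h import *
d=snap('wrist'); pickle.dump(d,open('w7.pkl','wb')); held(d)
plan((551.5,-120,130),79.8)
E
```

```text
held: top z -25.6 body y [-28.8  27.3] rib y [-38.   26.9]
rib x [-7.2  5.9]
at [470.7 184.4  14.5] head -52.7 t 11.8 j [ 0.37  0.01 -0.33  1.23 -0.    2.86] w 38.8 F [0.3 0.  5.4]
shift [ 291.1  120.1 -115.5] turn [  -0.    -0.2 -132.5]
```

Call:
carry_out([
  [[0, 0, -25, 0, 0, 0, 1], [0, 0, -65, 0, 0, -8, 1], [20, 8, -100, 0, 0, -18, 1], [60, 25, -115, 0, 0, -28.5, 1], [105, 43, -115.5, 0, 0, -39, 1], [150, 62, -115.5, 0, 0, -49.5, 1], [195, 80, -115.5, 0, 0, -60, 1], [235, 97, -115.5, 0, 0, -70.5, 1], [265, 109, -115.5, 0, 0, -81, 1], [283, 117, -115.5, 0, 0, -91.5, 1]],
])

```text
t: 13.05
tcp_pos: [548.6, -113.5, 128.5]
tcp_rot: [-2.96, -1.052, 0.0]
ft_force: [-0.8, 0.2, -1.9]
width: 38.9
```

```bash
python3 - <<'E'
from h import *
plan((551.5,-119.8,46),79.8)
E
```

```text
at [ 548.6 -113.5  128.5] head 39.1 t 13.05 j [-0.2   0.1  -0.01  1.46 -0.    0.68] w 38.9 F [-0.8  0.2 -1.9]
shift [-1.7  6.7 82.5] turn [ -0.    0.  -40.7]
```

Call:
carry_out([
  [[-1, 3, 0, 0, 0, -10.4, 1], [-1.7, 6.7, 0, 0, 0, -20.8, 1], [-1.7, 6.7, 10, 0, 0, -31.2, 1], [-1.7, 6.7, 30, 0, 0, -40.7, 1], [-1.7, 6.7, 52, 0, 0, -40.7, 1], [-1.7, 6.7, 68, 0, 0, -40.7, 1], [-1.7, 6.7, 78, 0, 0, -40.7, 1], [-1.7, 6.7, 82, 0, 0, -40.7, 1], [-1.7, 6.7, 82, 0, 0, -40.7, 1], [-1.7, 6.7, 82, 0, 0, -40.7, 1]],
])

```text
t: 14.3
tcp_pos: [551.8, -118.2, 47.4]
tcp_rot: [2.414, 2.009, 0.001]
ft_force: [0.5, -0.5, -1.7]
width: 39.0
```

```bash
python3 - <<'E'
from h import *
d=snap('wrist'); save(d,'w8.png'); pickle.dump(d,open('w8.pkl','wb')); held(d)
plan((551.5,-119.8,27),79.8); edges(d,np.array([549.4,-134.7]),-10.2)
E
```

```text
held: top z -25.7 body y [-29.   27.2] rib y [-38.2  27. ]
rib x [-5.7  7.5]
at [ 551.7 -118.3   47.4] head 79.5 t 14.35 j [-0.21  0.13 -0.14  1.31 -0.   -0.03] w 38.3 F [ 0.1  0.  -1.6]
shift [-1.6  0.  20.4] turn [ 0.1  0.  -0.3]
deck at y -130 X [-51.4  51. ] n 2757
deck at y -110 X [-51.9  51.9] n 1060
deck at y -35 X [-51.6  31.8] n 2877
deck at y 65 X [-51.3  26.7] n 2666
deck at x -45 Ymin/max [-129.1   74.2]
deck at x -20 Ymin/max [-136.3   91.3]
deck at x 0 Ymin/max [-141.7   77.3]
deck at x 20 Ymin/max [-145.6   94.4]
deck at x 45 Ymin/max [-145.6  -87. ]
bay0 floor X [-45.  -36.6]
bay0 notch Y-b [-12.3   3.3]
bay1 floor Y-b [-23.5 -20.8] z 12.5
bay1 floor X [-44.9 -22.9]
bay1 notch Y-b [-11.3  10.6]
```

View pics/w8.png

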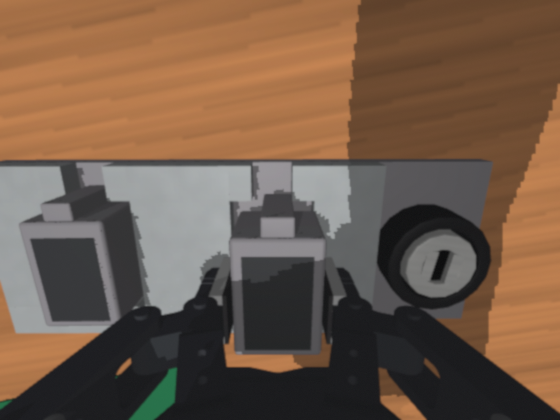

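The second pack is over bay1 with its rib over the notch at (278,205). The first pack sits in bay0 with its rib in the notch, and the plug slot is visible at (440,263). Lower.

Call:
carry_out([
  [[-1.6, 0, 2, 0, 0, -0.3, 1], [-1.6, 0, 5, 0, 0, -0.3, 1], [-1.6, 0, 9, 0, 0, -0.3, 1], [-1.6, 0, 12, 0, 0, -0.3, 1], [-1.6, 0, 15, 0, 0, -0.3, 1], [-1.6, 0, 17.5, 0, 0, -0.3, 1], [-1.6, 0, 19.5, 0, 0, -0.3, 1], [-1.6, 0, 21, 0, 0, -0.3, 1], [-1.6, 0, 22, 0, 0, -0.3, 1], [-1.6, 0, 22, 0, 0, -0.3, 1]],
])

```text
t: 15.6
tcp_pos: [551.2, -119.7, 26.5]
tcp_rot: [2.409, 2.015, 0.001]
ft_force: [-7.3, 0.6, 13.3]
width: 38.8
```

```bash
python3 - <<'E'
from h import *
d=snap('wrist'); held(d)
plan((551.5,-119.8,26.5),79.8)
E
```

```text
held: top z -25.7 body y [-28.9  27.2] rib y [-38.1  27. ]
rib x [-5.7  7.5]
at [ 551.1 -119.7   26.5] head 79.8 t 15.65 j [-0.21  0.14 -0.17  1.27  0.   -0.04] w 38.7 F [-6.6  0.2 12.2]
shift [ 0.   0.4 -0. ] turn [0.1 0.  0. ]
```

Call:
carry_out([
  [[0, 0, 0, 0, 0, 0, 0], [0, 0, 0, 0, 0, 0, 0], [0, 0, 0, 0, 0, 0, 0], [0, 0, -25, 0, 0, 0, 0], [0, 0, -65, 0, 0, 0, 0], [20, -6, -100, 0, 0, 0, 0], [45, -12, -115, 0, 0, 0, 0], [58, -16, -120, 0, 0, 0, 0], [58, -16, -120, 0, 0, 0, 0], [58, -16, -120, 0, 0, 0, 0]],
])

```text
t: 16.9
tcp_pos: [545.2, -60.2, 143.6]
tcp_rot: [-2.409, -2.015, 0.002]
ft_force: [0.1, 0.5, 0.7]
width: 85.6
```

```bash
python3 - <<'E'
from h import *
d=snap('wrist'); save(d,'w9.png'); pickle.dump(d,open('w9.pkl','wb'))
plan((652,195,170),62.6)
P=cloud(d)
for n,c in (('bay0',(534.4,-218.4)),('bay1',(552.1,-119.9))):
    k=(np.hypot(P[...,0]-c[0],P[...,1]-c[1])<12); print(n,'top z',np.median(P[k][:,2]).round(1),k.sum())
    m=((P[...,2]>46)&(P[...,2]<58)&(np.hypot(P[...,0]-c[0],P[...,1]-c[1])<48)).astype(np.uint8)
    v,u=np.nonzero(m); q=ray(d,np.c_[u,v],52)[:,:2].astype(np.float32); rr=cv2.minAreaRect(q); print(np.round(rr[0],1),np.round(rr[1],1),round(rr[2],1))
g=cv2.cvtColor(d['color'],cv2.COLOR_RGB2GRAY).astype(int)
near=np.hypot(P[...,0]-568,P[...,1]+31)<45
plug=near&(g>100)&(abs(P[...,2]-40)<5); v,u=np.nonzero(plug); q=ray(d,np.c_[u,v],40)[:,:2].astype(np.float32); print('plug',cv2.minEnclosingCircle(q),'n',len(q),'z',np.median(P[plug][:,2]))
c,_=cv2.minEnclosingCircle(q); 
k=near&(g<70); v,u=np.nonzero(k); q=ray(d,np.c_[u,v],40)[:,:2]; q=q[np.hypot(*(q-c).T)<13].astype(np.float32); rr=cv2.minAreaRect(q); print('slot',np.round(rr[0],1),np.round(rr[1],1),round(rr[2],1),len(q))
col=near&(g<60); v,u=np.nonzero(col); q=ray(d,np.c_[u,v],38)[:,:2].astype(np.float32); print('collar',cv2.minEnclosingCircle(q))
cv2.imwrite('pics/w9c.png',cv2.cvtColor(d['color'],4))
E
```

```text
at [545.2 -60.4 143.7] head 79.8 t 16.95 j [-0.11  0.07 -0.01  1.49 -0.    0.07] w 85.4 F [-0.   0.1 -0.2]
shift [270.2  59.8 -26.5] turn [-0.1  0.  17.2]
bay0 top z 52.5 653
[ 528.6 -213.8] [43.1 67. ] 80.2
bay1 top z 53.6 1252
[ 545.9 -116.9] [40.5 66.9] 79.9
plug ((567.3751220703125, -32.542747497558594), 18.281814575195312) n 1087 z 40.055260647904674
slot [567.8 -32. ] [ 7.2 18.4] 71.5 175
collar ((693.994873046875, 55.303680419921875), 185.26486206054688)
```

View pics/w9c.png

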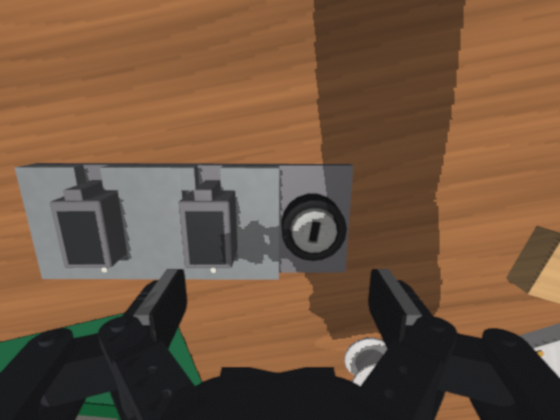

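Both packs sit in their bays, ribs in notches, at about (85,232) and (208,232). The plug is at (314,230), with the slot tilted about 8° clockwise of dock x. I check bay1's height statistics and move to view the key.

Call:
carry_out([
  [[30, 7, -5, 0, 0, 2, 0], [75, 17, -14, 0, 0, 5, 0], [125, 28, -26, 0, 0, 9, 0], [175, 39, -26, 0, 0, 12, 0], [220, 49, -26, 0, 0, 15, 0], [255, 57, -26, 0, 0, 17.2, 0], [270, 60, -26, 0, 0, 17.2, 0], [270, 60, -26, 0, 0, 17.2, 0], [270, 60, -26, 0, 0, 17.2, 0], [270, 60, -26, 0, 0, 17.2, 0]],
])

```text
t: 18.2
tcp_pos: [652.2, 194.1, 171.1]
tcp_rot: [2.685, 1.631, 0.0]
ft_force: [-0.1, 0.1, -0.4]
width: 85.0
```

```bash
python3 - <<'E'
from h import *
d=snap('wrist'); save(d,'w10.png'); pickle.dump(d,open('w10.pkl','wb'))
P=cloud(d); g=d['color'].max(-1).astype(int)
near=np.hypot(P[...,0]-652,P[...,1]-195)<45
k=near&(P[...,2]>55)&(P[...,2]<72); v,u=np.nonzero(k); zt=np.median(P[k][:,2]); q=ray(d,np.c_[u,v],zt)[:,:2].astype(np.float32); rr=cv2.minAreaRect(q); print('key top z',zt.round(1),np.percentile(P[k][:,2],[5,95]).round(1),np.round(rr[0],1),np.round(rr[1],1),round(rr[2],1),len(q),'px',u.mean(),v.mean())
k=near&(abs(P[...,2]-30)<4); v,u=np.nonzero(k); q=ray(d,np.c_[u,v],30)[:,:2].astype(np.float32); rr=cv2.minAreaRect(q); print('rest',np.round(rr[0],1),np.round(rr[1],1),round(rr[2],1))
plan((652,195,40),62.6)
w=pickle.load(open('w9.pkl','rb')); t=snap('top')
for nm,dd in (('wrist9',w),('top',t)):
    P=cloud(dd)
    a=np.radians(-10.2); x=np.array([np.cos(a),np.sin(a)]); y=np.array([-x[1],x[0]]); o=np.array([549.4,-134.7])
    X=(P[...,:2]-o)@x; Y=(P[...,:2]-o)@y
    for n,b in (('bay0',-85),('bay1',15)):
        for xs in (-15,15):
            k=(abs(X-xs)<6)&(abs(Y-b)<10)&(P[...,2]>45); print(nm,n,xs,np.median(P[k][:,2]).round(1),k.sum())
    k=(abs(Y+35)<15)&(abs(X)<30)&(P[...,2]<35); print('deck',np.median(P[k][:,2]).round(1))
E
```

```text
key top z 63.8 [60.6 65.1] [654.4 196. ] [ 9.3 27.1] 62.6 374 px 279.5534759358289 211.33957219251337
rest [655.4 195.8] [60.1 60.3] 62.6
at [652.2 194.3 171.2] head 62.6 t 18.25 j [ 0.29  0.4   0.43  1.6  -0.    0.77] w 85.5 F [ 0.2  0.4 -0.6]
shift [  0.5  -0.6 131.2] turn [ 0. -0. -0.]
wrist9 bay0 -15 52.5 359
wrist9 bay0 15 52.4 331
wrist9 bay1 -15 211.1 2731
wrist9 bay1 15 52.5 329
deck 26.1
top bay0 -15 52.6 25
top bay0 15 51.8 27
top bay1 -15 54.1 24
top bay1 15 52.5 24
deck 26.3
```

View pics/w10.png

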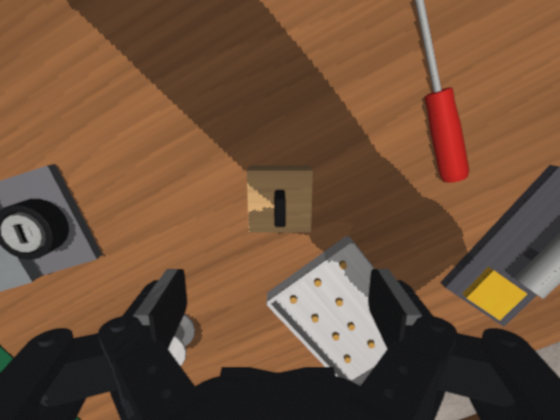

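The key head is at (280,208), long axis vertical in the image. It measures 9x27 at height 63.8, where 64 is expected. The tray and screwdriver are clear of the fingers. Descend with partly closed jaws and grip.

Call:
carry_out([
  [[1.5, 1.3, 30, 0, 0, 0, 0.4], [2.6, 1.3, 65, 0, 0, 0, 0.5], [2.6, 1.3, 95, 0, 0, 0, 0.5], [2.6, 1.3, 118, 0, 0, 0, 0.5], [2.6, 1.3, 131, 0, 0, 0, 0.5], [2.6, 1.3, 135, 0, 0, 0, 0.5], [2.6, 1.3, 135, 0, 0, 0, 1], [2.6, 1.3, 135, 0, 0, 0, 1], [2.6, 1.3, 135, 0, 0, 0, 1], [2.6, 1.3, 135, 0, 0, 0, 1]],
])

```text
t: 19.55
tcp_pos: [655.1, 197.0, 36.9]
tcp_rot: [2.683, 1.632, 0.002]
ft_force: [-0.3, -1.9, 5.0]
width: 9.1
```

```bash
cat >> h.py <<'E'
def heldkey(d):
    v,u=np.mgrid[:420,:560]; z=d['z_map']; c=np.stack([(u-d['cx'])/d['fx']*z,(v-d['cy'])/d['fy']*z,z],-1)
    M=np.array(d['mount']); T=c@M[:3,:3].T+M[:3,3]
    k=(abs(T[...,0])<4)&(abs(T[...,1])<22)&(T[...,2]<-18)&(T[...,2]>-40)&(z>0)
    zt=np.percentile(T[k][:,2],20); k&=abs(T[...,2]-zt)<2.5
    print('key top tool z',np.median(T[k][:,2]).round(1),'y',np.percentile(T[k][:,1],[1,99]).round(1),k.sum())
E
python3 - <<'E'
from h import *
d=snap('wrist'); pickle.dump(d,open('w11.pkl','wb')); heldkey(d)
plan((567.7,-32,120),71.5)
E
```

```text
key top tool z -27.0 y [-12.5  12.8] 993
at [655.1 197.   36.9] head 62.6 t 19.6 j [ 0.29  0.41  0.19  1.35 -0.    0.77] w 9.0 F [-1.4 -1.5  6.3]
shift [-243.5   27.8  -83.3] turn [ 0.1 -0.  -8.9]
```

Call:
carry_out([
  [[0, 0, -12, 0, 0, 0, 1], [0, 0, -35, 0, 0, 0, 1], [0, 0, -65, 0, 0, 0, 1], [-25, 3, -83, 0, 0, -2, 1], [-75, 9, -83, 0, 0, -4, 1], [-125, 14, -83, 0, 0, -6, 1], [-175, 20, -83, 0, 0, -8.9, 1], [-215, 25, -83, 0, 0, -8.9, 1], [-235, 27, -83, 0, 0, -8.9, 1], [-243.5, 27.8, -83, 0, 0, -8.9, 1]],
])

```text
t: 20.85
tcp_pos: [567.4, -32.5, 119.2]
tcp_rot: [2.55, 1.835, 0.001]
ft_force: [0.2, -0.4, -0.4]
width: 9.3
```

```bash
python3 - <<'E'
from h import *
d=snap('wrist'); save(d,'w12.png'); pickle.dump(d,open('w12.pkl','wb')); heldkey(d)
plan((567.7,-32,82),71.5)
P=cloud(d); g=cv2.cvtColor(d['color'],cv2.COLOR_RGB2GRAY).astype(int)
near=np.hypot(P[...,0]-568,P[...,1]+31)<45
plug=near&(g>100)&(abs(P[...,2]-40)<5); v,u=np.nonzero(plug); q=ray(d,np.c_[u,v],40)[:,:2].astype(np.float32); print('plug',cv2.minEnclosingCircle(q),'n',len(q))
a=np.radians(-10.2); x=np.array([np.cos(a),np.sin(a)]); y=np.array([-x[1],x[0]]); o=np.array([549.4,-134.7])
X=(P[...,:2]-o)@x; Y=(P[...,:2]-o)@y
for n,b in (('bay0',-85),('bay1',15)):
    for xs in (-38,-15,15):
        k=(abs(X-xs)<4)&(abs(Y-b)<8)&(P[...,2]>30)&(P[...,2]<70); print(n,xs,np.median(P[k][:,2]).round(1),k.sum())
edges(d,o,-10.2)
E
```

```text
key top tool z -27.1 y [-12.2  13. ] 967
at [567.3 -32.7 119.1] head 71.5 t 20.9 j [-0.06  0.12 -0.01  1.45 -0.    0.27] w 8.9 F [ 0.5  0.4 -0.1]
shift [ 0.8  0.1 37.1] turn [ 0. -0.  0.]
plug ((567.6249389648438, -31.796302795410156), 18.695823669433594) n 1550
bay0 -38 46.3 284
bay0 -15 52.5 225
bay0 15 52.6 196
bay1 -38 50.7 263
bay1 -15 52.5 239
bay1 15 52.4 211
deck at y -130 X [11.7 52.2] n 355
deck at y -110 X [-50.4  52.2] n 256
deck at y -35 X [-51.3  51.9] n 1768
deck at y 65 X [-51.1  51. ] n 1767
deck at x -45 Ymin/max [-106.7   74.6]
deck at x -20 Ymin/max [-65.  124.9]
deck at x 0 Ymin/max [-64.7 124.4]
deck at x 20 Ymin/max [-134.6   74.6]
deck at x 45 Ymin/max [-144.3   65. ]
bay0 floor X [-44.9  33.9]
bay0 notch Y-b [-12.6  -0. ]
bay1 floor X [-44.9 -29.3]
bay1 notch Y-b [-11.9   5.9]
```

View pics/w12.png

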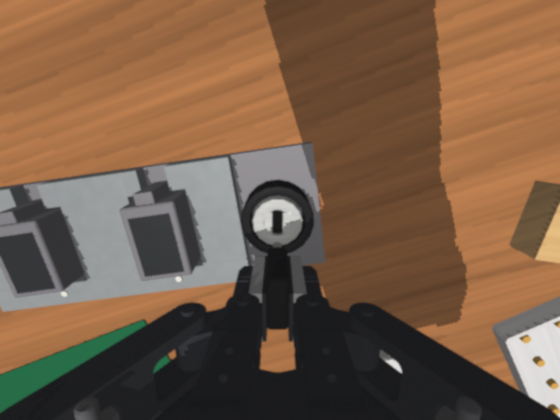

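The slot at (277,222) lies in line with the key blade, and both packs read 52.5 flat in their bays. That is 12 pictures viewed, so the rest is numeric. Lower to just above the slot.

Call:
carry_out([
  [[0.6, 0.2, 8, 0, 0, 0, 1], [0.6, 0.2, 18, 0, 0, 0, 1], [0.6, 0.2, 28, 0, 0, 0, 1], [0.6, 0.2, 35, 0, 0, 0, 1], [0.6, 0.2, 39, 0, 0, 0, 1], [0.6, 0.2, 40, 0, 0, 0, 1], [0.6, 0.2, 40, 0, 0, 0, 1], [0.6, 0.2, 40, 0, 0, 0, 1], [0.6, 0.2, 40, 0, 0, 0, 1], [0.6, 0.2, 40, 0, 0, 0, 1]],
])

```text
t: 22.15
tcp_pos: [567.8, -31.5, 78.8]
tcp_rot: [2.549, 1.836, 0.0]
ft_force: [-0.7, -0.6, -0.6]
width: 9.1
```

```bash
python3 - <<'E'
from h import *
d=pickle.load(open('w12.pkl','rb')); g=cv2.cvtColor(d['color'],cv2.COLOR_RGB2GRAY).astype(int)
v,u=np.mgrid[:420,:560]; W=ray(d,np.c_[u.ravel(),v.ravel()],40)[:,:2].reshape(420,560,2)
k=(np.hypot(W[...,0]-567.6,W[...,1]+31.8)<13)&(g<75)&(v<245); rr=cv2.minAreaRect(W[k].astype(np.float32)); print('slot',np.round(rr[0],1),np.round(rr[1],1),round(rr[2],1),k.sum())
plan((567.7,-32,47),71.5); print(np.round(r.read_state()['moment'],2))
E
```

```text
slot [568.1 -32. ] [ 6.  17.4] 71.5 203
at [567.8 -31.5  78.8] head 71.5 t 22.15 j [-0.06  0.13 -0.08  1.37 -0.    0.27] w 9.1 F [-0.7 -0.6 -0.6]
shift [-0.5  0.  31.8] turn [ 0. -0.  0.]
[-0.03 -0.02  0.01]
```

Call:
carry_out([
  [[-0.5, 0.2, 2, 0, 0, 0, 1], [-0.5, 0.2, 4, 0, 0, 0, 1], [-0.5, 0.2, 6, 0, 0, 0, 1], [-0.5, 0.2, 8, 0, 0, 0, 1], [-0.5, 0.2, 10, 0, 0, 0, 1], [-0.5, 0.2, 12, 0, 0, 0, 1], [-0.5, 0.2, 14, 0, 0, 0, 1], [-0.5, 0.2, 16, 0, 0, 0, 1], [-0.5, 0.2, 18, 0, 0, 0, 1], [-0.5, 0.2, 18, 0, 0, 0, 1]],
])

```text
t: 23.4
tcp_pos: [567.7, -32.0, 60.5]
tcp_rot: [-2.549, -1.836, 0.0]
ft_force: [-0.2, 0.3, -0.7]
width: 9.0
```

```bash
python3 - <<'E'
from h import *
d=snap('wrist'); heldkey(d)
plan((568,-32,47),71.5); print(np.round(r.read_state()['moment'],2))
E
```

```text
key top tool z -27.1 y [-12.3  13. ] 969
at [567.8 -32.   60.6] head 71.5 t 23.45 j [-0.06  0.13 -0.1   1.33  0.    0.27] w 9.5 F [ 0.7 -0.4 -0.2]
shift [ 0.   0.2 13.6] turn [-0.  0.  0.]
[-0.04 -0.03  0.02]
```

Blade 10 mm in, no force. Continue to fully in with a light press.

Call:
carry_out([
  [[0, 0.2, 2, 0, 0, 0, 1], [0, 0.2, 4, 0, 0, 0, 1], [0, 0.2, 6, 0, 0, 0, 1], [0, 0.2, 8, 0, 0, 0, 1], [0, 0.2, 10, 0, 0, 0, 1], [0, 0.2, 12, 0, 0, 0, 1], [0, 0.2, 13.5, 0, 0, 0, 1], [0, 0.2, 14.5, 0, 0, 0, 1], [0, 0.2, 15, 0, 0, 0, 1], [0, 0.2, 15, 0, 0, 0, 1]],
])

```text
t: 24.7
tcp_pos: [568.1, -32.1, 46.8]
tcp_rot: [2.549, 1.836, 0.001]
ft_force: [-3.7, 0.6, 7.4]
width: 8.9
```

```bash
python3 - <<'E'
from h import *
d=snap('wrist'); heldkey(d)
plan((568,-32,47),71.5); print(np.round(r.read_state()['moment'],2))
E
```

```text
key top tool z -27.1 y [-12.1  13. ] 973
at [568.1 -32.1  46.8] head 71.5 t 24.75 j [-0.06  0.14 -0.12  1.31  0.    0.27] w 9.0 F [-4.1  0.3  7.1]
shift [ 0.  -0.1 -0.2] turn [ 0. -0.  0.]
[ 0.02  0.81 -0.01]
```

Key fully in (TCP 46.8, 7 N contact). Turn clockwise.

Call:
carry_out([
  [[0, 0, -0.3, 0, 0, 6, 1], [0, 0, -0.3, 0, 0, 14, 1], [0, 0, -0.3, 0, 0, 22, 1], [0, 0, -0.3, 0, 0, 30, 1], [0, 0, -0.3, 0, 0, 38, 1], [0, 0, -0.3, 0, 0, 46, 1], [0, 0, -0.3, 0, 0, 54, 1], [0, 0, -0.3, 0, 0, 62, 1], [0, 0, -0.3, 0, 0, 70, 1], [0, 0, -0.3, 0, 0, 76, 1]],
])

```text
t: 26.0
tcp_pos: [569.0, -32.2, 46.9]
tcp_rot: [3.139, -0.129, 0.004]
ft_force: [2.0, -1.4, 3.1]
width: 9.2
```

```bash
python3 - <<'E'
from h import *
d=snap('wrist'); heldkey(d)
plan((568,-32,47),-18.5); s=r.read_state(); print(np.round(s['moment'],3), np.round(s['joint_efforts'],2))
E
```

```text
key top tool z -27.0 y [-12.6  12.6] 999
at [569.  -32.2  46.9] head -4.9 t 26.05 j [-0.06  0.14 -0.12  1.31 -0.    1.6 ] w 8.7 F [ 2.6 -1.   2.7]
shift [-1.  -0.1 -0.1] turn [-0.  -0.1 13.6]
[-0.197 -0.58  -0.022] [  0.36 -52.92  43.22   1.06   0.21  -0.83]
```

Call:
carry_out([
  [[-0.6, 0, 0, 0, 0, 3, 1], [-0.6, 0, 0, 0, 0, 6, 1], [-0.6, 0, 0, 0, 0, 9, 1], [-0.6, 0, 0, 0, 0, 11, 1], [-0.6, 0, 0, 0, 0, 13, 1], [-0.6, 0, 0, 0, 0, 14, 1], [-0.6, 0, 0, 0, 0, 14, 1], [-0.6, 0, 0, 0, 0, 14, 1], [-0.6, 0, 0, 0, 0, 14, 1], [-0.6, 0, 0, 0, 0, 14, 1]],
])

```text
t: 27.3
tcp_pos: [568.9, -32.3, 46.9]
tcp_rot: [3.101, -0.501, 0.006]
ft_force: [5.3, -1.5, 1.9]
width: 9.4
```

```bash
python3 - <<'E'
from h import *
d=snap('wrist'); heldkey(d)
plan((568,-32,47),-22); s=r.read_state(); print(np.round(s['moment'],3), np.round(s['joint_efforts'],2))
E
```

```text
key top tool z -26.9 y [-12.4  12.5] 1004
at [568.9 -32.3  46.9] head -18.4 t 27.35 j [-0.06  0.14 -0.12  1.3  -0.    1.83] w 9.2 F [ 5.6 -1.4  1.2]
shift [-1.  -0.  -0.1] turn [-0.  -0.2  3.6]
[-0.393 -1.184  0.003] [ 6.400e-01 -5.341e+01  4.249e+01  2.350e+00  3.700e-01  4.000e-02]
```

Call:
carry_out([
  [[0.4, 0, 0, 0, 0, 1, 1], [0.8, 0, 0, 0, 0, 2, 1], [0.8, 0, 0, 0, 0, 3, 1], [0.8, 0, 0, 0, 0, 4, 1], [0.8, 0, 0, 0, 0, 5, 1], [0.8, 0, 0, 0, 0, 5, 1], [0.8, 0, 0, 0, 0, 5, 1], [0.8, 0, 0, 0, 0, 5, 1], [0.8, 0, 0, 0, 0, 5, 1], [0.8, 0, 0, 0, 0, 5, 1]],
])

```text
t: 28.6
tcp_pos: [569.0, -32.3, 46.8]
tcp_rot: [-3.076, 0.639, -0.003]
ft_force: [4.4, -1.5, 5.0]
width: 8.8
```

```bash
python3 - <<'E'
from h import *
d=snap('wrist'); heldkey(d); pickle.dump(d,open('w13.pkl','wb'))
plan((568,-32,47),-26); s=r.read_state(); print(np.round(s['moment'],3), np.round(s['joint_efforts'],2))
E
```

```text
key top tool z -26.9 y [-12.3  12.9] 993
at [569.  -32.4  46.8] head -23.5 t 28.65 j [-0.06  0.14 -0.12  1.31 -0.    1.92] w 8.9 F [ 4.6 -1.5  4.5]
shift [-1.1  0.1 -0.2] turn [-0.  -0.1  2.5]
[-0.248 -0.969 -0.018] [ 4.400e-01 -5.143e+01  4.105e+01  1.930e+00  2.700e-01  2.000e-02]
```

```bash
python3 - <<'E'
from h import *
for f in ('w12','w13'):
    d=pickle.load(open(f+'.pkl','rb'))
    v,u=np.mgrid[:420,:560]; z=d['z_map']; c=np.stack([(u-d['cx'])/d['fx']*z,(v-d['cy'])/d['fy']*z,z],-1)
    M=np.array(d['mount']); T=c@M[:3,:3].T+M[:3,3]
    k=(abs(T[...,0])<9)&(abs(T[...,1])<14)&(abs(T[...,2]+27)<2)
    rr=cv2.minAreaRect(T[k][:,:2].astype(np.float32)); print(f,np.round(rr,1) if 0 else rr,k.sum())
    q=T[k][:,:2]
    for lo in (-12,-6,0,6): 
        s=q[(q[:,1]>lo)&(q[:,1]<lo+6)]; print(lo,np.percentile(s[:,0],[1,99]).round(1),len(s))
E
```

```text
w12 ((-1.8866825103759766, 0.016356468200683594), (17.82176971435547, 26.773067474365234), 9.249610900878906) 1256
-12 [-8.7  8.8] 416
-6 [-3.6  5.3] 264
0 [-3.6  5.4] 267
6 [-3.6  5.4] 246
w13 ((0.2122020721435547, 0.25423431396484375), (26.024993896484375, 17.90058135986328), 89.03668212890625) 1248
-12 [-8.8  8.6] 388
-6 [-4.8  4.1] 271
0 [-4.9  4.1] 267
6 [-4.9  4.1] 252
```

Call:
carry_out([
  [[0, 0, 0, 0, 0, 1, 1], [0, 0, 0, 0, 0, 2, 1], [0, 0, 0, 0, 0, 3, 1], [0, 0, 0, 0, 0, 4, 1], [0, 0, 0, 0, 0, 4, 1], [0, 0, 0, 0, 0, 4, 1], [0, 0, 0, 0, 0, 4, 1], [0, 0, 0, 0, 0, 4, 1], [0, 0, 0, 0, 0, 4, 1], [0, 0, 0, 0, 0, 4, 1]],
])

```text
t: 29.9
tcp_pos: [569.1, -32.4, 46.8]
tcp_rot: [-3.052, 0.746, -0.004]
ft_force: [4.6, -0.7, 5.8]
width: 9.1
```

```bash
python3 - <<'E'
from h import *
d=snap('wrist'); heldkey(d); pickle.dump(d,open('w14.pkl','wb'))
plan((569,-32,47),-30); 
for i in range(3): s=r.read_state(); print(np.round(s['moment'],3), np.round(s['joint_efforts'][5],3))
E
```

```text
key top tool z -26.9 y [-12.3  12.9] 988
at [569.1 -32.4  46.8] head -27.5 t 29.95 j [-0.06  0.14 -0.12  1.31 -0.    1.99] w 9.1 F [ 4.6 -1.7  6. ]
shift [-0.3 -0.4 -0.2] turn [-0.  -0.1  2.5]
[-0.345 -1.063  0.063] 0.059
[-0.345 -1.063  0.063] 0.059
[-0.345 -1.063  0.063] 0.059
```

Call:
carry_out([
  [[0, 0, 0, 0, 0, 1, 1], [0, 0, 0, 0, 0, 2, 1], [0, 0, 0, 0, 0, 3, 1], [0, 0, 0, 0, 0, 4, 1], [0, 0, 0, 0, 0, 4, 1], [0, 0, 0, 0, 0, 4, 1], [0, 0, 0, 0, 0, 4, 1], [0, 0, 0, 0, 0, 4, 1], [0, 0, 0, 0, 0, 4, 1], [0, 0, 0, 0, 0, 4, 1]],
])

```text
t: 31.2
tcp_pos: [569.2, -32.7, 46.9]
tcp_rot: [3.024, -0.851, 0.004]
ft_force: [5.5, -3.0, 4.9]
width: 9.3
```

```bash
cat >> h.py <<'E'
def keyyaw(d):
    v,u=np.mgrid[:420,:560]; z=d['z_map']; c=np.stack([(u-d['cx'])/d['fx']*z,(v-d['cy'])/d['fy']*z,z],-1)
    M=np.array(d['mount']); T=c@M[:3,:3].T+M[:3,3]
    k=(abs(T[...,0])<7)&(abs(T[...,1])<11)&(abs(T[...,2]+27)<2)&(z>0); q=T[k][:,:2]; m=[]
    for row in np.unique(v[k]):
        s=T[...,:2][k&(v==row)]; m.append((s[:,1].mean(),s[:,0].mean(),s[:,0].min(),s[:,0].max()))
    m=np.array(m); m=m[m[:,0]>-7]
    print('key in tool: tilt deg', [np.degrees(np.polyfit(m[:,0],m[:,i],1)[0]).round(2) for i in (1,2,3)],'x',m[:,1].mean().round(2))
E
python3 - <<'E'
from h import *
d=snap('wrist'); pickle.dump(d,open('w15.pkl','wb'))
for f in ('w11','w12','w13','w14','w15'): print(f); keyyaw(pickle.load(open(f+'.pkl','rb')))
plan((569,-32,47),-30); 
s=r.read_state(); print(np.round(s['moment'],3), np.round(s['joint_efforts'][5],3))
E
```

```text
w11
key in tool: tilt deg [np.float64(-1.16), np.float64(0.94), np.float64(-3.64)] x 0.72
w12
key in tool: tilt deg [np.float64(1.66), np.float64(4.45), np.float64(-1.12)] x 0.97
w13
key in tool: tilt deg [np.float64(-2.56), np.float64(-0.14), np.float64(-4.91)] x -0.52
w14
key in tool: tilt deg [np.float64(-2.97), np.float64(0.13), np.float64(-6.75)] x -0.61
w15
key in tool: tilt deg [np.float64(-1.19), np.float64(3.38), np.float64(-5.28)] x -0.51
at [569.1 -32.7  46.8] head -31.5 t 31.25 j [-0.06  0.14 -0.12  1.31 -0.    2.06] w 9.1 F [ 5.6 -2.9  4.5]
shift [-0.5 -0.5 -0.2] turn [-0.  -0.1 -1.5]
[-0.599 -1.104  0.259] 0.239
```

Torque rose to 0.26 N m (0.00, then 0.06, then 0.26), well above the 0.04 friction, so the plug is on its stop. Relax 3° within the play, open, and retreat upward.

Call:
carry_out([
  [[0.3, 0, 0, 0, 0, -1.5, 1], [0.6, 0, -0.2, 0, 0, -3, 1], [0.6, 0, -0.2, 0, 0, -3, 1], [0.6, 0, -0.2, 0, 0, -3, 0.6], [0.6, 0, -0.2, 0, 0, -3, 0.4], [0.6, 0, -0.2, 0, 0, -3, 0.4], [0.6, 0, -8, 0, 0, -3, 0.4], [0.6, 0, -25, 0, 0, -3, 0.4], [0.6, 0, -55, 0, 0, -3, 0.3], [0.6, 0, -90, 0, 0, -3, 0.2]],
])

```text
t: 32.5
tcp_pos: [568.6, -32.6, 138.0]
tcp_rot: [-3.045, 0.772, -0.001]
ft_force: [-0.2, 0.1, 0.1]
width: 68.0
```

```bash
python3 - <<'E'
from h import *
s=r.read_state(); plan((569,-32,150),-28)
d=snap('wrist'); save(d,'w16.png'); pickle.dump(d,open('w16.pkl','wb')); P=cloud(d)
k=(np.hypot(P[...,0]-568,P[...,1]+32)<20)&(P[...,2]>66)&(P[...,2]<82); v,u=np.nonzero(k)
zt=np.median(P[k][:,2]); q=ray(d,np.c_[u,v],zt)[:,:2].astype(np.float32); rr=cv2.minAreaRect(q)
print('key top z',zt.round(1),np.percentile(P[k][:,2],[5,95]).round(1),np.round(rr[0],1),np.round(rr[1],1),round(rr[2],1),len(q))
a=np.radians(-10.2); x=np.array([np.cos(a),np.sin(a)]); y=np.array([-x[1],x[0]]); o=np.array([549.4,-134.7])
X=(P[...,:2]-o)@x; Y=(P[...,:2]-o)@y
for n,b in (('bay0',-85),('bay1',15)):
    for xs in (-15,15):
        k=(abs(X-xs)<5)&(abs(Y-b)<8)&(P[...,2]>30)&(P[...,2]<70); print(n,xs,np.median(P[k][:,2]).round(1) if k.sum() else None,k.sum())
E
```

```text
at [568.6 -32.6 138. ] head -28.5 t 32.5 j [-0.06  0.12  0.03  1.48 -0.    2.01] w 68.0 F [-0.2  0.1  0.1]
shift [  0.1  -0.7 -12. ] turn [-0.  -0.  -0.5]
key top z 73.7 [70.1 74.9] [569.1 -31.9] [27.6  9.8] 62.0 515
bay0 -15 None 0
bay0 15 None 0
bay1 -15 52.5 184
bay1 15 52.4 190
```

The key stands fully in (top 73.7, expected 74), at 107.8° from dock x. That equals the 91.7° stop plus about 13° of geometric play plus error. Final check of bay0 and the bystanders from the fixed cameras.

```bash
python3 - <<'E'
from h import *
t=snap('top'); s2=snap('scene')
def loc(d,px,h,win=22):
    P=cloud(d); c=ray(d,px,h)[0][:2]; k=(np.hypot(P[...,0]-c[0],P[...,1]-c[1])<45)&(abs(P[...,2]-h)<7); return P[k].mean(0).round(1),k.sum()
t0=pickle.load(open('top0.pkl','rb'))
for n,px,h in (('jar',(414,260),55),('spool',(274,154),40),('blue',(223,273),40)): print(n,loc(t0,px,h),loc(t,px,h))
def red(d):
    c=d['color'].astype(int); k=(c[...,0]>120)&(c[...,1]<60)&(c[...,2]<60); k[:, 230:]=0; v,u=np.nonzero(k); return u.mean().round(1),v.mean().round(1),k.sum()
print('screwdriver',red(t0),red(t))
for nm,d in (('top',t),('scene',s2)):
    P=cloud(d); a=np.radians(-10.2); x=np.array([np.cos(a),np.sin(a)]); y=np.array([-x[1],x[0]]); o=np.array([549.4,-134.7])
    X=(P[...,:2]-o)@x; Y=(P[...,:2]-o)@y
    for n,b in (('bay0',-85),('bay1',15)):
        k=(abs(X)<22)&(abs(Y-b)<12)&(P[...,2]>30)&(P[...,2]<70); print(nm,n,np.median(P[k][:,2]).round(1) if k.sum() else None,k.sum())
print(r.read_state()['t'])
E
```

```text
jar (array([ 408.2, -417.7,   55.2]), np.int64(186)) (array([ 408.3, -417.7,   54.7]), np.int64(189))
spool (array([738.8,   8.5,  40.4]), np.int64(208)) (array([nan, nan, nan]), np.int64(0))
blue (array([356.5, 154.8,  40.4]), np.int64(273)) (array([356.3, 154.6,  40.5]), np.int64(267))
screwdriver (np.float64(162.6), np.float64(172.0), np.int64(174)) (np.float64(162.4), np.float64(172.2), np.int64(190))
top bay0 52.0 112
top bay1 52.4 57
scene bay0 52.7 186
scene bay1 53.4 165
32.65<stdin>:4: RuntimeWarning: Mean of empty slice.
  ret = um.true_divide(
```

```bash
python3 - <<'E'
from h import *
s0=pickle.load(open('scene0.pkl','rb')); s2=snap('scene')
for d in (s0,s2):
    P=cloud(d); k=(np.hypot(P[...,0]-738,P[...,1]-8)<45)&(P[...,2]>32)&(P[...,2]<47); print(P[k].mean(0).round(1) if k.sum() else None,k.sum())
job_done(); print(r.read_state()['t'])
E
```

```text
[744.    6.5  40.9] 344
[744.1   6.3  41. ] 342
the job is handed in; nothing more can be done
the job is handed in; nothing more can be done
```

Both grey packs are in the dock and the dock was then switched on with the key. The job was handed in at about 33 s of the 72 s allowed.

**What I did:** I lowered one pack into bay0 and the other into bay1, ribs in their notches, and pressed each down with about 12 N. I then took the key from the rest, pushed it fully into the switch and turned it clockwise until it met the stop. I left it there and backed the gripper off above it.

**Last checks:**
- **Packs:** their tops read 52.0 to 52.7 mm, where 52 is expected. The exception was the scene camera's 53.4 mm for bay1. The closer wrist view gave a flat 52.5 mm there.
- **Key depth:** the head's top is at 73.7 mm, where 74 means fully in.
- **Key turn:** torque rose to 0.26 N m at the end of the turn, well above the 0.04 N m friction, so I take the plug to be at its stop. The plug itself is hidden under the key head, so I did not see its angle. The head stands about 108° round from the dock's x. That is about 3° more than the 91.7° stop plus 13° of play would give, which I put down to measuring error.
- **Bystanders:** the jar, spool, screwdriver and the blue look-alike are all where they were, to within about 1 mm. The arm hid the spool from the top camera, so I checked it with the scene camera.

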